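Torque the tray hub nut of a blood-tube mixer

ROBOT

A 7-joint arm with a two-finger parallel gripper is mounted at the origin on the work surface. World frame = base frame: x ahead of the robot, y to its left, z up, the work surface at z = 0. Lengths are in m, angles in rad, forces in N, time in s.
With the tool pointing down it reaches from about 0.425 to 0.875 m from the base axis. Payload 4.7 kg.
Tool frame: the origin (TCP) lies at the very end of the fingers, on their centre line; the grasp point (between the pads) lies 19 mm behind it; z points along the fingers, y is the line along which they close (so a half turn about z gives the same grasp; the last joint's range is limited). The gripper opens to 87 mm and grips with 3 to 60 N. Pads are 19 mm wide; open, the fingers measure 117 mm over their backs; the gripper's body (75 mm by 190 mm) begins 51 mm behind the grasp point.
Start: joints at [-1.108, 0.321, -0.07, 1.45, 0.023, 1.371, -0.057], TCP at [0.282, 0.586, 0.223] pointing down, gripper open.
Joint ranges: [-2.86, 2.86], [-0.3, 2.09], [-1.38, 1.24], [0.06, 2.45], [-1.56, 4.7], [0.09, 2.05], [-2.69, 2.69]. Speed limits (rad/s): [2.57, 2.57, 3.14, 3.14, 3.14, 3.14, 3.14].

INTERFACE

Orientations are given as a rotation vector (axis times angle).
In Python, from station import ctrl gives the robot as it stands. Calls block until the motion is done:
- ctrl.movep(position, orientation): joint-space move of the TCP to a pose.
- ctrl.line_to(position, rotation=None, v=0.15, guard=None): straight line of the TCP; rotation=None keeps the orientation; v is the mean speed in m/s. With guard (N) it stops when the force on the tool has changed by that much, and returns True; else False.
- ctrl.move_joints(angles): joint-space move.
- ctrl.release() and ctrl.grab(strength=None): open the fingers fully, or close them until they stop; strength is the grip in N (None keeps the last).
- ctrl.pause(seconds).
- ctrl.inverse_kinematics(position, orientation): joint angles nearest the present ones, or None.
- ctrl.capture(name): name is "side" or "top"; returns (picture, depth): 384x512x3 uint8, blue, green, red; 384x512 float32, m along the optical axis (not along the pixel's ray), 0 where there is no reading.
- ctrl.camera_model(name): a dict with "vertical_fov" (degrees; the focal length in pixels is half the picture's height over the tangent of half this angle, whatever the lens; pixels are square), "cx", "cy" (the principal point, pixels), "pose" (4x4, takes a point from camera to world coordinates). Camera axes: x right, y down, z forward; pixel columns grow to the right and rows downward; lengths in m; the calibration is good to about 2 mm. A picture is of the moment at which its call begins. camera_model takes no time and is no camera call.
A pose or a line that the arm cannot do raises ctrl.PlanningError and nothing moves.
- ctrl.job_done(): hands the job in; it is judged then, once.
Readings, each from a call of its own:
- ctrl.get_time(): time.
- ctrl.get_q(): joint angles.
- ctrl.get_dq(): joint speeds.
- ctrl.get_joint_torque(): joint torques, N m.
- ctrl.get_eef_pos(): TCP position.
- ctrl.get_tcp_rot(): TCP orientation.
- ctrl.get_ft_force(): force on the tool from outside, world axes, zero at the start.
- ctrl.get_wrist_torque(): the same for the moment, N m.
- ctrl.get_gripper_width(): finger opening in m.
- ctrl.get_gripper_force(): force on a finger pad.
Only numpy, scipy, OpenCV 4.12 (cv2) and the standard library are available. Lean on these libraries where they do the work, as an engineer would, in place of code of your own. Each camera call takes 0.05 s, during which the arm holds its last target. There are 200 camera calls.

TASK

The tray of the tube mixer is only hand-tight. Take the break-over torque wrench from its stand, seat its socket fully down on the hub nut, feeling for the hexagon, and turn clockwise until the wrench's joint breaks over; stop there, without pulling on to the end of the joint's travel. Then lift the wrench off and lay it back on its stand as it was; work gently, keeping the wrench level and never pressing or striking hard, and leave the other things on the bench where they are.

Things in the scene. Friction and masses are not known exactly. Their poses are not given: they have to be found in the camera images.
- socket (a point): centre of the open socket mouth of the torque wrench (steel, black grip, 246 mm long, about 0.5 kg, lying socket down on its stand), on the socket's axis. z up; x from the socket towards the handle. The socket is a tube 43 mm across, 22 mm deep, hexagonal hole 29 mm across flats, flats facing +x and -x; over it a 28 mm neck and a 42 mm round head, top 64 mm above the mouth.
- grip (a point): where to hold the wrench: on the handle's centre line, 100 mm from the socket's axis, 52 mm above the socket's mouth; the balance point is 12 mm nearer the socket. x along the handle away from the socket, z up. A straight bar with upright sides, 24 mm wide and 24 mm high; the black grip runs from 18 mm before this point to 117 mm past it.
- wrench: head of the torque wrench, axes as point socket. An upright pin 32 mm from the socket's axis joins the handle to it. The joint holds straight until the torque about the pin passes 0.6 N m (9 N sideways at point grip); then the handle breaks over, clockwise only, resisting half as much by 0.29 rad; stop at 0.35. From 0.10 it is broken over, past 0.28 pulled to the end. Springs straight when let go.
- hub: the tray's hub nut on its stud, steel hexagon 27 mm across flats, 18 mm high, top 4 mm tapered. Origin on its axis at its foot, 97 mm above the bench, on a 52 mm washer that the socket's mouth meets when fully down. z up; these axes do not show how the hexagon stands, which differs each time: find by feel (or look). The socket enters every 60 degrees, within 8 degrees either way.
- hub_top (a point): middle of the hub nut's top, 18 mm above its foot. Clockwise from above tightens: the nut drags at about 0.12 N m and after 0.3 to 0.65 rad, different each time and not to be seen, comes up solid.
- mixer: the orbital tube mixer, fixed, its drive braked: white base, aluminium tray 280 x 300 mm with its floor 93 and rim 99 mm above the bench; origin on the bench under the hub nut, x away from the robot at yaw 0. The far half of the tray, from 47 mm beyond the hub, carries a red rack of tubes up to 186 mm above the bench; the near half is clear.
- stand: the wrench's grey stand, fixed: origin on the bench under its peg, x along it towards the saddle. Plate 245 x 70 mm, 8 mm thick. The saddle, 185 mm from the peg, is a ledge 48 mm above the bench on which the handle lies between two cheeks 32 mm apart, 14 mm high, 14 mm long.
- stand_peg (a point): foot of the stand's peg (16 mm wide, 10 mm high), 8 mm above the bench: the socket stands over the peg with its mouth here and its x along this x.
- red_rack: loose red tube rack, 86 x 127 mm, 93 mm high with its tubes; origin under its middle.
- black_rack: loose black tube rack, 67 x 130 mm, 93 mm high with its tubes; origin under its middle.
- pot_a: specimen pot with orange lid, 60 mm wide, 62 mm high; origin under its middle.
- pot_b: specimen pot with white lid, 60 mm wide, 62 mm high; origin under its middle.
- spanner: plain combination spanner, 200 mm long, lying flat; origin under its middle.
- spare_socket: spare dark socket, 33 mm wide, 36 mm high, standing; origin under its middle.

How it is judged:
By the outcome, as a careful person would: the job done as asked, in the order asked, and still so for the second after the job is handed in, with the robot touching nothing.
It also fails if it takes over 72 s, if anything falls off the work surface, if the arm or the gripper's body presses on something with over 40 N, if the wrist force passes 120 N, or if a joint passes its speed limit or range.

## Working session

There is one attempt and no reset: what is moved stays moved. The work goes in short steps, each a Python script; the robot and the scene stay as the last script left them, time stands still between calls to the robot, and variables do not carry over. Pictures are saved under pics/ and viewed, at most 10 in all, crops included, and the job is handed in when it is done.

```bash
ls; mkdir -p pics; python3 - <<'E'
from station import ctrl
import cv2,numpy as np
for n in("top","side"):
    p,d=ctrl.capture(n); m=ctrl.camera_model(n)
    cv2.imwrite(f"pics/{n}0.png",p); np.savez(f"{n}0.npz",p=p,d=d,pose=m["pose"])
    print(n,m["vertical_fov"],m["cx"],m["cy"],np.round(m["pose"],3).tolist(),(d==0).mean())
print(ctrl.get_tcp_rot(),ctrl.get_time())
E
```

```text
pics
top 42.88252710208737 257.66216288874267 195.3949643400958 [[-0.023, -0.987, 0.157, 0.327], [-1.0, 0.024, 0.009, -0.001], [-0.012, -0.157, -0.987, 1.501], [0.0, 0.0, 0.0, 1.0]] 0.004084269205729167
side 53.988154842116344 256.8478764978943 191.07356140341642 [[0.781, -0.452, 0.431, 0.056], [-0.624, -0.573, 0.53, -0.617], [0.007, -0.683, -0.73, 0.927], [0.0, 0.0, 0.0, 1.0]] 0.003987630208333333
[-6.98974462e-01 -3.06254048e+00  2.64312036e-03] 0.1
```

View pics/top0.png

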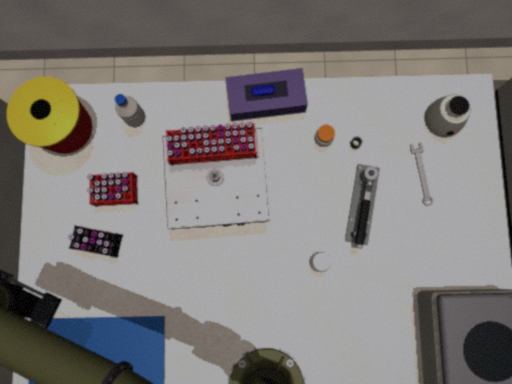

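View pics/side0.png

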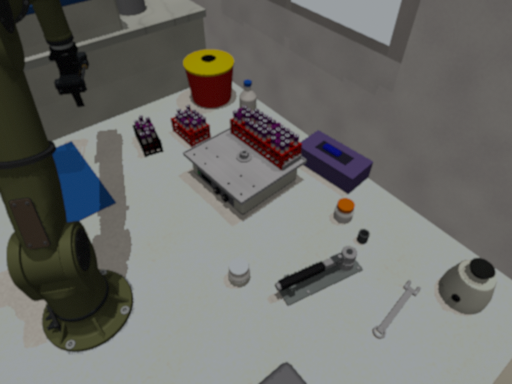

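Both views show the wrench on its stand on the right (top view: head about (371,174), handle running to (360,242)). The hub nut is at about (215,177). I'll zoom in on both for precise positions.

```bash
cat > h.py <<'E'
import numpy as np,cv2
F={"top":192/np.tan(np.radians(42.88252710208737/2)),"side":192/np.tan(np.radians(53.988154842116344/2))}
C={"top":(257.662,195.395),"side":(256.848,191.074)}
def ray(n,u,v):
    T=np.load(f"{n}0.npz")["pose"]
    return T[:3,3],T[:3,:3]@np.array([(u-C[n][0])/F[n],(v-C[n][1])/F[n],1])
def onz(n,u,v,z):
    o,d=ray(n,u,v); return o+d*(z-o[2])/d[2]
E
python3 - <<'E'
import cv2,numpy as np
from h import *
t=cv2.imread("pics/top0.png"); s=cv2.imread("pics/side0.png")
a=cv2.resize(t[155:255,335:395],None,fx=5,fy=5,interpolation=cv2.INTER_CUBIC)
b=cv2.resize(t[155:205,190:240],None,fx=5,fy=5,interpolation=cv2.INTER_CUBIC)
c=cv2.resize(s[135:175,220:270],None,fx=5,fy=5,interpolation=cv2.INTER_CUBIC)
o=np.zeros((500,560,3),np.uint8);o[:,:300]=a;o[:250,305:555]=b;o[255:455,305:555]=c
cv2.imwrite("pics/crop.png",o)
cv2.imwrite("pics/crop2.png",cv2.resize(s[235:305,270:370],None,fx=6,fy=6,interpolation=cv2.INTER_CUBIC))
E
```

```text
(no output)
```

View pics/crop.png

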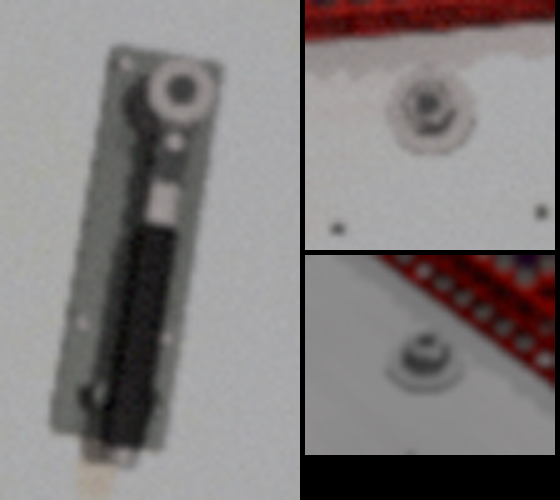

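View pics/crop2.png

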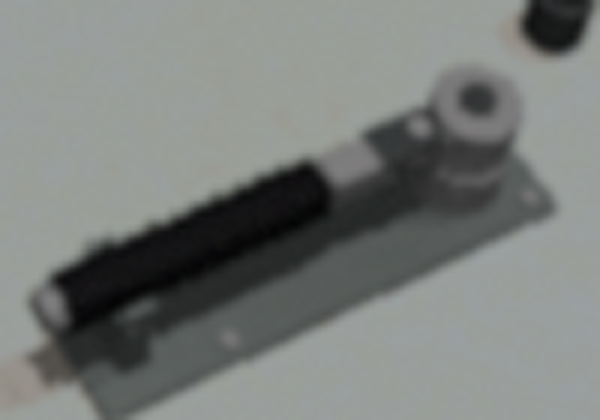

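The top crop shows the wrench head ring centred at about (371.0,172.6) and the grip end at (359.0,243.4). The washer is centred at about (215.0,176.8) in the top view and (243.6,156.4) in the side view. The side crop puts the head top at (349.2,250.9). Next I'll check that the views agree.

```bash
python3 - <<'E'
import cv2,numpy as np
from h import *
ht,hs=onz("top",371,172.6,.072),onz("side",349.25,250.9,.072)
e=onz("top",359,243.4,.072)
wt,ws=onz("top",215,176.8,.097),onz("side",243.6,156.4,.097)
for k in "ht hs e wt ws".split(): print(k,np.round(eval(k),4))
print(np.hypot(*(e-ht)[:2]),np.arctan2(*(e-ht)[1::-1]))
# handle black grip axis, top view
z=np.load("top0.npz");p=z["p"];d=z["d"]
g=p.max(2)
m=np.zeros_like(g);m[195:245,350:376]=(g[195:245,350:376]<45)
n,l,st,c=cv2.connectedComponentsWithStats(m);i=1+st[1:,4].argmax();ys,xs=np.nonzero(l==i)
w=np.array([onz("top",x,y,.07)[:2] for x,y in zip(xs,ys)]);mu=w.mean(0);U=np.linalg.eigh(np.cov((w-mu).T))[1][:,1]
print(st[i],mu,np.arctan2(*U[::-1]), d[225,362], mu-ht[:2], np.arctan2(*(mu-ht[:2])[::-1]))
# washer by circle: top view
b=cv2.resize(p[160:195,198:233],None,fx=8,fy=8,interpolation=cv2.INTER_CUBIC)
print(cv2.HoughCircles(cv2.cvtColor(b,6),cv2.HOUGH_GRADIENT,1,200,param1=60,param2=10,minRadius=60,maxRadius=85))
b=cv2.resize(p[158:188,356:386],None,fx=8,fy=8,interpolation=cv2.INTER_CUBIC)
print(cv2.HoughCircles(cv2.cvtColor(b,6),cv2.HOUGH_GRADIENT,1,200,param1=60,param2=10,minRadius=45,maxRadius=70))
E
```

```text
ht [ 0.6153 -0.3265  0.072 ]
hs [ 0.618 -0.325  0.072]
e [ 0.4065 -0.2794  0.072 ]
wt [0.6092 0.1354 0.097 ]
ws [0.6087 0.1347 0.097 ]
0.2141133497194579 2.9194979763171625
[352 195  18  49 427] [ 0.4711262  -0.29067942] 2.939653181442517 1.4317143 [-0.14418908  0.0358661 ] 2.8977969231357195
None
[[[125.5 126.5  57.5]]]
```

```bash
cat >> h.py <<'E'
from scipy.spatial.transform import Rotation as R
from station import ctrl
def rot(yaw,flip):            # handle yaw -> tool rotvec, tool down, tool y across the handle
    y=yaw+np.pi*flip; c,s=np.cos(y),np.sin(y)
    return R.from_matrix(np.array([[c,s,0],[s,-c,0],[0,0,-1.]])).as_rotvec()
def yaw(flip):
    m=R.from_rotvec(ctrl.get_tcp_rot()).as_matrix(); return (np.arctan2(m[1,0],m[0,0])-np.pi*flip)%(2*np.pi)
def u(a): return np.array([np.cos(a),np.sin(a),0])
HEAD=np.array([.6155,-.3262,0]); YAW=2.92; HUB=np.array([.609,.135,0])
E
python3 - <<'E'
from h import *
for f in (0,1):
    q=ctrl.inverse_kinematics(HEAD+.1*u(YAW)+[0,0,.041],rot(YAW,f)); print(f,"stand",q is not None and np.round(q,2))
    for d in range(250,85,-20):
        q=ctrl.inverse_kinematics(HUB+.1*u(np.radians(d))+[0,0,.15],rot(np.radians(d),f)); print(d,q is not None and np.round(q,2))
E
```

```text
0 stand [-0.19  0.49  0.84  1.8  -0.41  1.05  2.16]
250 [ 0.82  0.45 -1.17  1.7   0.44  1.28  2.35]
230 [-0.45  0.15  0.33  1.81 -0.05  1.18  2.33]
210 [-0.5   0.11  0.31  1.86 -0.04  1.18  1.92]
190 [-0.54  0.1   0.28  1.87 -0.03  1.18  1.49]
170 [-0.55  0.12  0.23  1.85 -0.03  1.18  1.08]
150 [-0.58  0.17  0.22  1.79 -0.04  1.19  0.69]
130 [-0.62  0.23  0.24  1.72 -0.06  1.2   0.33]
110 [-0.65  0.3   0.27  1.64 -0.09  1.22 -0.01]
90 [-0.66  0.37  0.32  1.55 -0.12  1.24 -0.32]
1 stand [-0.26  0.53  0.94  1.8  -0.48  1.07 -0.93]
250 [-0.55  0.22  0.49  1.75 -0.11  1.2  -0.37]
230 [-0.6   0.16  0.49  1.82 -0.08  1.18 -0.78]
210 [-0.64  0.12  0.46  1.86 -0.06  1.18 -1.21]
190 [-0.71  0.1   0.47  1.87 -0.05  1.18 -1.63]
170 [-0.76  0.12  0.45  1.85 -0.06  1.18 -2.03]
150 [-1.31  0.27  1.07  1.82 -0.25  1.2  -2.26]
130 [-1.29  0.37  1.07  1.74 -0.34  1.23 -2.57]
110 [ 0.45  0.57 -1.18  1.6   0.54  1.34  2.69]
90 [ 0.4   0.66 -1.18  1.51  0.62  1.39  2.32]
```

```bash
python3 - <<'E'
from h import *
p=ctrl.get_eef_pos(); ctrl.line_to([p[0],p[1],.30],v=.3)
G=HEAD+.1*u(YAW)
ctrl.movep(G+[0,0,.25],rot(YAW,0)); print(ctrl.get_time())
ctrl.line_to(G+[0,0,.09],v=.25)
print(ctrl.line_to(G+[0,0,.041],v=.08,guard=6),ctrl.get_eef_pos(),ctrl.get_ft_force())
ctrl.grab(40); print(ctrl.get_gripper_width(),ctrl.get_gripper_force(),ctrl.get_ft_force(),ctrl.get_time())
f0=ctrl.get_ft_force()
ctrl.line_to(G+[0,0,.071],v=.06); print(ctrl.get_ft_force(),ctrl.get_wrist_torque(),ctrl.get_gripper_width(),ctrl.get_time())
for n in("top","side"):
    im,d=ctrl.capture(n); cv2.imwrite(f"pics/{n}1.png",im); np.save(f"{n}1d.npy",d)
t=cv2.imread("pics/top1.png")[150:250,330:400];s=cv2.imread("pics/side1.png")[200:310,260:375]
o=np.zeros((500,800,3),np.uint8);o[:,:350]=cv2.resize(t,None,fx=5,fy=5);o[:440,350-20+20:800]=cv2.resize(s,None,fx=4,fy=4)[:, :450];cv2.imwrite("pics/lift.png",o)
E
```

```text
3.7333
False [ 0.51799285 -0.30445267  0.04100955] [ 0.26317887  0.06293657 -0.63994338]
0.023701835717782956 39.96664018370211 [ 1.08496225 -0.70213334 -0.60736588] 6.3333
[ 0.57202459 -0.14784088 -4.48197131] [ 0.05889273 -0.00353815 -0.0035309 ] 0.023565601035528686 6.9833
```

View pics/lift.png

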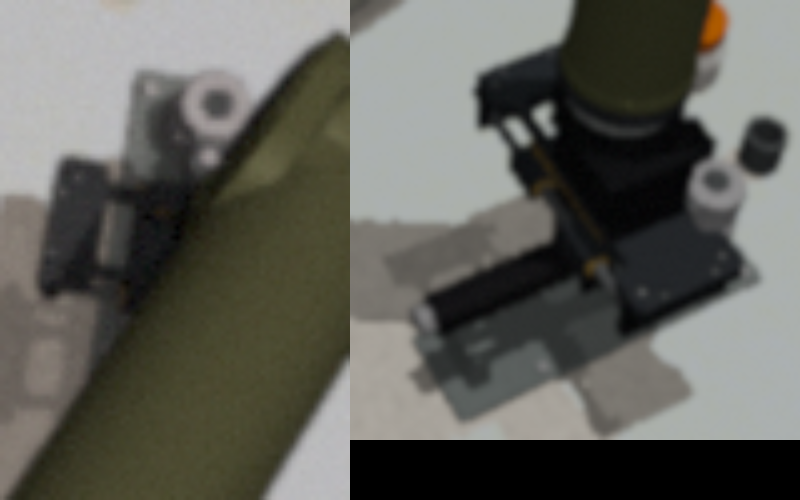

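The wrench is held and level, with the head ring at about (372.6,170.4) in the top view. I'll carry it to a hover over the hub and measure the head there.

```bash
python3 - <<'E'
from h import *
G=HEAD+.1*u(YAW)
print("head lifted, top view",onz("top",372.6,170.4,.102))
ctrl.line_to(G+[0,0,.2],v=.2)
a=np.radians(230); P=HUB+.1*u(a)
ctrl.line_to(P+[0,0,.2],rot(a,0),v=.2); print(ctrl.get_time())
ctrl.line_to(P+[0,0,.175],v=.1); print(ctrl.get_time(),ctrl.get_eef_pos(),yaw(0))
for n in("top","side"):
    im,d=ctrl.capture(n); cv2.imwrite(f"pics/{n}2.png",im)
t=cv2.imread("pics/top2.png")[140:230,175:245];s=cv2.imread("pics/side2.png")[90:190,190:280]
o=np.zeros((500,800,3),np.uint8);o[:450,:350]=cv2.resize(t,None,fx=5,fy=5,interpolation=2);o[:500,350:]=cv2.resize(s,None,fx=5,fy=5,interpolation=2);cv2.imwrite("pics/hover.png",o)
E
```

```text
head lifted, top view [ 0.61568084 -0.32473619  0.102     ]
9.8417
10.2417 [0.54430805 0.05797994 0.17450371] 4.013647853223085
```

View pics/hover.png

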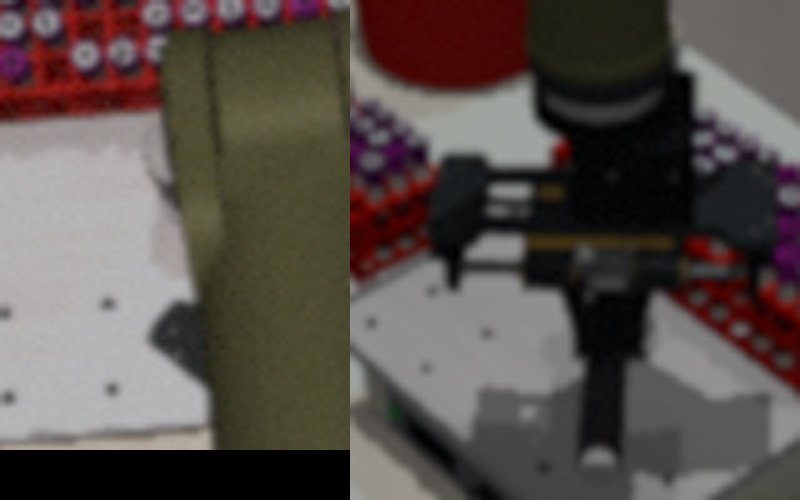

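The arm hides the head in both views. The lifted head measured about 1.5 mm off where I expected, which is close enough to go on by feel.

```bash
cat >> h.py <<'E'
def at(a,z,c=HUB): return c+.1*u(a)+[0,0,z]
def feel(degs,c=HUB,g=5):
    for dg in degs:
        a=np.radians(dg); ctrl.line_to(at(a,.151,c),rot(a,0),v=.08)
        hit=ctrl.line_to(at(a,.1305,c),v=.025,guard=g); z=ctrl.get_eef_pos()[2]
        print(dg,hit,round(z,4),np.round(ctrl.get_ft_force(),1),np.round(ctrl.get_wrist_torque(),2),round(ctrl.get_time(),1))
        if z<.139: return a
        ctrl.line_to(at(a,.151,c),v=.08)
E
python3 - <<'E'
from h import *
ctrl.line_to(at(np.radians(230),.155),v=.1)
feel([230,218,206,194,182])
E
```

```text
230 False 0.1307 [ 3.6 -0.6 -4.3] [-0.18 -0.75 -0.3 ] 11.9
```

```bash
python3 - <<'E'
from h import *
a=np.radians(230)
r=lambda s: print(s,np.round(ctrl.get_eef_pos(),4),np.round(ctrl.get_ft_force(),2),np.round(ctrl.get_wrist_torque(),3),round(yaw(0),4),round(ctrl.get_time(),1))
r("now")
print(ctrl.line_to(at(a,.128),v=.015,guard=4)); r("down")
p=ctrl.get_eef_pos(); 
ctrl.line_to([*(at(a,0)[:2]+[.0007,0]),p[2]],v=.02); r("+x .7")
ctrl.line_to([*(at(a,0)[:2]+[.0014,0]),p[2]],v=.02); r("+x 1.4")
E
```

```text
now [0.5452 0.0583 0.1307] [ 3.63 -0.64 -4.31] [-0.178 -0.751 -0.295] 4.014 11.9
True
down [0.545  0.0576 0.1283] [ 1.01 -0.7   0.32] [ 0.323 -0.157 -0.011] 4.0132 12.1
+x .7 [0.545  0.0578 0.1285] [-1.49 -3.38  2.46] [-0.301  0.2   -0.025] 4.0125 12.4
+x 1.4 [0.5452 0.0576 0.1282] [-3.71 -3.76  3.82] [-0.404  0.623  0.097] 4.0126 12.6
```

The socket met the washer, so it is fully seated. Now I'll turn it clockwise in small steps, watching the torque about the pin.

```bash
cat >> h.py <<'E'
C0=HUB+[.0003,0,0]
def tq(a,n=3):
    F=np.mean([ctrl.get_ft_force() for _ in range(n)],0);M=ctrl.get_wrist_torque()[2]
    k=np.cross(u(a),F)[2]; return F,M+.1*k,M+.068*k
E
python3 - <<'E'
from h import *
a=np.radians(230);i=0
ctrl.line_to(at(a,.1285,C0),v=.02)
while a>1.75:
    a-=.02;i+=1
    ctrl.line_to(at(a,.1285,C0),rot(a,0),v=.04)
    F,th,tp=tq(a)
    if i%4==0 or tp>.25: print(round(a,3),round(yaw(0),3),np.round(F,1),round(th,3),round(tp,3),round(ctrl.get_eef_pos()[2],4),round(ctrl.get_time(),1))
    if tp>.4 or np.linalg.norm(F)>20: break
E
```

```text
3.934 3.934 [-1.5 -5.3  2. ] 0.102 0.017 0.1285 13.9
3.854 3.855 [-2.  -5.7  0.9] 0.124 0.027 0.1284 14.9
3.774 3.775 [-2.1 -4.9  1.8] 0.102 0.017 0.1284 15.9
3.694 3.695 [-2.9 -5.   2. ] 0.033 -0.055 0.1284 16.9
3.614 3.615 [-3.2 -4.3  2.5] 0.004 -0.071 0.1284 17.9
3.534 3.536 [-3.5 -5.   1.7] 0.19 0.085 0.1283 18.9
3.454 3.456 [-4.5 -3.7  1.8] -0.028 -0.097 0.1283 19.9
3.374 3.377 [-4.2 -3.8  1.6] 0.193 0.106 0.1283 20.9
3.334 3.337 [-3.8 -4.6  2.6] 0.44 0.318 0.1283 21.4
3.294 3.298 [-3.7 -5.   2.6] 0.679 0.537 0.1283 21.9
```

```bash
cat >> h.py <<'E'
def pinat(a,a0=3.298,z=.1285): return C0+.032*u(a0)+.068*u(a)+[0,0,z]
E
python3 - <<'E'
from h import *
for k in range(1,8):
    a=3.294-.02*k
    ctrl.line_to(pinat(a),rot(a,0),v=.03); F,th,tp=tq(a)
    print(round(a,3),round(yaw(0),3),np.round(F,1),round(th,3),round(tp,3),round(ctrl.get_time(),1))
E
```

```text
3.274 3.277 [-4.6 -4.2  2.4] 0.62 0.508 22.1
3.254 3.257 [-3.4 -4.8  2.6] 0.751 0.612 22.4
3.234 3.237 [-3.6 -4.7  2. ] 0.706 0.565 22.6
3.214 3.217 [-4.6 -4.9  3.2] 0.695 0.548 22.9
3.194 3.197 [-5.  -4.9  3.5] 0.656 0.508 23.1
3.174 3.177 [-3.8 -5.3  2.5] 0.716 0.551 23.4
3.154 3.157 [-4.5 -4.   2.5] 0.549 0.424 23.6
```

```bash
python3 - <<'E'
from h import *
def step(p,a,v=.03):
    ctrl.line_to(p,rot(a,0),v=v); F,th,tp=tq(a,6)
    print(round(a,3),round(yaw(0),3),np.round(F,1),round(th,3),round(tp,3),round(ctrl.get_time(),1)); return tp
for a in (3.134,3.11,3.085): step(pinat(a),a)
ctrl.pause(.2); print(tq(3.085,6))
for a in (3.17,3.25): step(pinat(a),a)
for a in np.arange(3.27,3.40,.015):
    c=step(at(a,.1285,C0),a)
    if c<.06: break
E
```

```text
3.134 3.137 [-4.3 -4.   2.3] 0.583 0.455 23.9
3.11 3.113 [-5.  -4.3  2.2] 0.605 0.463 24.1
3.085 3.088 [-3.2 -4.4  2.8] 0.573 0.427 24.4
(array([-4.31444687, -4.40576228,  2.78351544]), np.float64(0.6227582905387121), np.float64(0.47419046266670284))
3.17 3.173 [-3.6 -4.2  2.5] 0.601 0.47 24.9
3.25 3.253 [-4.3 -4.9  2.5] 0.741 0.599 25.2
3.27 3.273 [-3.7 -6.8  2.5] 0.781 0.579 25.5
3.285 3.288 [-4.2 -5.   2.3] 0.735 0.596 25.8
3.3 3.303 [-3.9 -5.2  2.2] 0.748 0.603 26.0
3.315 3.318 [-4.  -4.3  2. ] 0.45 0.336 26.2
3.33 3.333 [-4.3 -4.8  1.9] 0.442 0.316 26.5
3.345 3.348 [-4.6 -4.   1.9] 0.405 0.309 26.8
3.36 3.363 [-4.1 -3.1  2.9] 0.279 0.21 27.0
3.375 3.378 [-4.8 -3.5  2.6] 0.225 0.153 27.2
3.39 3.392 [-3.9 -4.4  1.8] 0.27 0.166 27.5
```

The joint broke over at about 3.27 rad and I held it about 0.18 rad past that, with the torque down to about 0.45 N m. The load is now eased off. Next I'll relax the side load, lift off and carry the wrench back above the stand.

```bash
python3 - <<'E'
from h import *
a=3.40; c=C0-[.001,.001,0]
ctrl.line_to(at(a,.1285,c),rot(a,0),v=.03); print(tq(a,6),ctrl.get_time())
ctrl.line_to(at(a,.155,c),v=.04); print(ctrl.get_ft_force(),ctrl.get_wrist_torque())
ctrl.line_to(at(a,.2,c),v=.15)
G=HEAD+.1*u(YAW)
ctrl.line_to(G+[0,0,.2],rot(YAW,0),v=.2)
ctrl.line_to(G+[0,0,.071],v=.12); print(ctrl.get_ft_force(),ctrl.get_wrist_torque(),ctrl.get_time())
for n in("top","side"):
    im,d=ctrl.capture(n); cv2.imwrite(f"pics/{n}3.png",im)
o=np.zeros((600,800,3),np.uint8)
for i in(1,3):
    t=cv2.imread(f"pics/top{i}.png")[155:195,350:390];s=cv2.imread(f"pics/side{i}.png")[230:300,260:360];x=0 if i==1 else 300
    o[x:x+280,:280]=cv2.resize(t,None,fx=7,fy=7,interpolation=2);o[x:x+280,300:700]=cv2.resize(s,None,fx=4,fy=4,interpolation=2)
cv2.imwrite("pics/back.png",o)
g=[cv2.cvtColor(cv2.imread(f"pics/top{i}.png")[160:184,362:384],6).astype(np.float32) for i in(1,3)]
print(cv2.phaseCorrelate(*g,cv2.createHanningWindow((22,24),5)))
g=[cv2.cvtColor(cv2.imread(f"pics/side{i}.png")[236:262,336:364],6).astype(np.float32) for i in(1,3)]
print(cv2.phaseCorrelate(*g,cv2.createHanningWindow((28,26),5)))
E
```

```text
(array([ 0.48730459, -1.77509504, -1.5843016 ]), np.float64(0.30245395365668687), np.float64(0.24355203270226966)) 27.75
[-0.44944932 -0.60686155 -5.47109828] [ 0.01456521  0.06579692 -0.02655175]
[-0.20209302 -0.319646   -4.34021015] [0.02910895 0.0187662  0.00621302] 32.45
((0.4960575873875026, -0.1499184605784727), 0.9446652125981119)
((0.7122781971181968, -0.16445692619183916), 0.8511489285363092)
```

View pics/back.png

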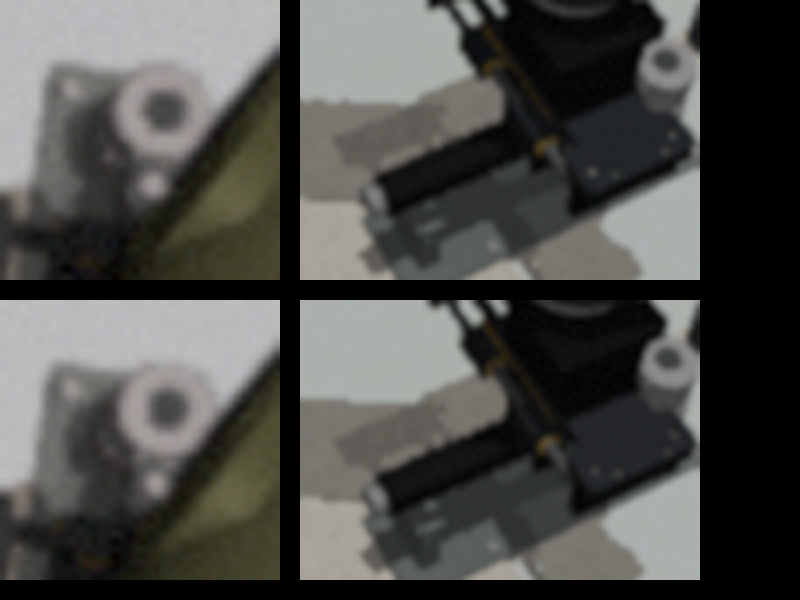

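The head sits about 1.5 mm to the right of where it was when first lifted. That is within the clearances, but I'll correct by +1.2 mm in y and lower it under a force guard.

```bash
python3 - <<'E'
from h import *
G=HEAD+.1*u(YAW); print(ctrl.get_eef_pos()-G,yaw(0)-YAW)
G=G+[0,.0012,0]
ctrl.line_to(G+[0,0,.046],v=.06,guard=6)
print(ctrl.get_eef_pos(),ctrl.get_ft_force())
print(ctrl.line_to(G+[0,0,.0395],v=.015,guard=3),ctrl.get_eef_pos(),ctrl.get_ft_force(),ctrl.get_wrist_torque())
ctrl.pause(.2); ctrl.release(); ctrl.pause(.2)
ctrl.line_to(G+[0,0,.12],v=.1); ctrl.line_to(G+[0,0,.3],v=.25)
q=ctrl.get_q(); q[0]+= -.7; ctrl.move_joints(q); print(ctrl.get_eef_pos(),ctrl.get_time())
o=np.zeros((500,800,3),np.uint8)
for n in("top","side"):
    im,d=ctrl.capture(n); cv2.imwrite(f"pics/{n}4.png",im)
t=cv2.imread("pics/top4.png")[155:255,335:395];s=cv2.imread("pics/side4.png")[225:315,270:370]
o[:,:300]=cv2.resize(t,None,fx=5,fy=5,interpolation=2);o[:450,300:]=cv2.resize(s,None,fx=5,fy=5,interpolation=2);cv2.imwrite("pics/final.png",o)
E
```

```text
[ 0.00065308 -0.00036691  0.07198309] 4.9964738418672994e-05
[ 0.51769095 -0.303011    0.04557176] [ 1.26327588 -0.18572628 -4.46873551]
True [ 0.51828031 -0.3032059   0.04091611] [-0.34052308 -0.57461813  5.1952667 ] [ 0.08628801  0.16158911 -0.05400215]
[0.59079119 0.09969181 0.29829637] 38.5
```

View pics/final.png

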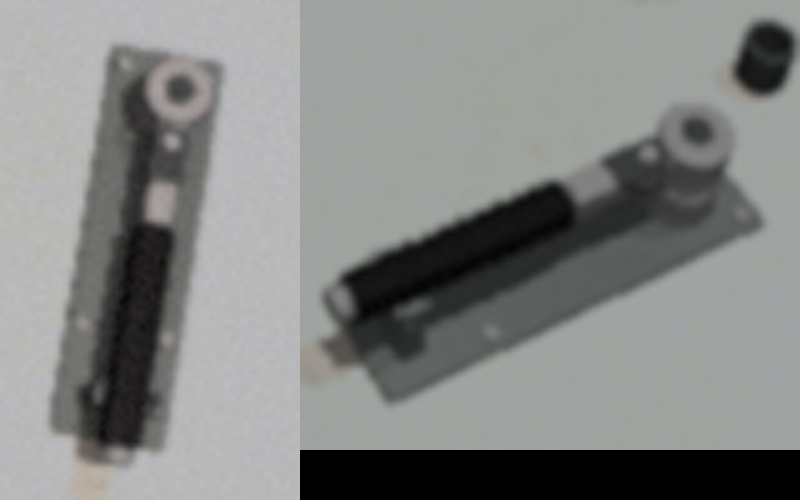

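The wrench is back on its stand as it was: head at about (371,173) in the top view and the handle between the cheeks. The robot is clear, so I'm handing in.

```bash
python3 -c "
from station import ctrl
print(ctrl.job_done())"
```

```text
the job is handed in; nothing more can be done
None
```

The job is handed in: I tightened the hub nut until the wrench broke over (about 0.18 rad by my readings, short of the end of travel), then lifted the wrench off and laid it back on its stand at about 38.5 s.

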